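Lid and clip down the glass box

ROBOT

A 6-joint arm with a two-finger parallel gripper is mounted at the origin on a cart in front of the work surface, level with it; the furniture and walls round the work are solid. World frame = base frame: x ahead of the robot, y to its left, z up, the work surface at z = 0. Lengths are in m, angles in degrees, forces in N, time in s.
With the tool pointing down it reaches from about 0.25 to 0.725 m from the base axis. Payload 9.7 kg.
Tool frame: the origin (TCP) lies between the finger pads; the fingertips stand 19 mm ahead of it and the grasp point (between the pads) is the TCP; z points along the fingers, y is the line along which they close (so a half turn about z gives the same grasp; the last joint's range is limited). The gripper opens to 85 mm and grips with 20 to 120 N. Pads are 22 mm wide; open, the fingers measure 114 mm over their backs; the gripper's body (76 mm by 85 mm) begins 54 mm behind the grasp point. The pads swing forward as they close: fully open they stand 13 mm farther back than shut.
Start: joints at [72.307, 4.979, 10.078, 95.1, 0, 90], TCP at [0.167, 0.524, 0.25] pointing down, gripper open.
Joint ranges: [-179.16, 179.16], [-48.56, 103.87], [-65.8, 70.77], [-126.05, 130.52], [-82.76, 87.17], [-180, 180]. Speed limits (degrees/s): [127.2, 127.2, 147.25, 180, 180, 180].

INTERFACE

Orientations are given as [roll, pitch, yaw] about the fixed x, y, z axes, in that order (R = Rz(yaw) Ry(pitch) Rx(roll)).
In Python, from workcell import telemetry, camera, calibration, workorder gives the robot as it stands.
- The arm moves only by the tool play_rows, never from a script. Its argument "increments" is a list of rows, each a list of 3 entries, a list of its own where there are three numbers: the shift along the tool's x, y, z in mm, then the turn, a rotation vector about the tool's x, y, z in degrees, then the closure, from 0 (fully open) to 1 (shut). In form: [[[x, y, z], [ax, ay, az], jaw], ...]. A call has 1 to 20 rows; each row is the pose to reach, as a shift and turn from the pose commanded when the call began, along the tool's axes at that moment; what a row does not reach only later rows make up. A row lasts 1/10 s, in which the tool goes at most 50 mm and 8.59 degrees, less where a joint would pass 70% of its speed; a pose out of reach is approached as far as the arm can. A call with a gripper value outside its range is refused whole. The fingers move at their own pace and stop on an object; "grip_force" is the grip in N (left out, the last holds). Time passes only in rows, so rows that repeat a pose let the fingers close. It gives the time, the measured TCP pose, the force, the opening and the grip force at its end, in the units of the state.
- telemetry.get_obs(): the state, without advancing time (a new reading comes with each control period).
- camera(name): name is "side" or "top"; returns (picture, depth): 384x512x3 uint8, red, green, blue; 384x512 float32, m along the optical axis (not along the pixel's ray), 0 where there is no reading.
- calibration(name): a dict with "vertical_fov" (degrees; the focal length in pixels is half the picture's height over the tangent of half this angle, whatever the lens; pixels are square), "cx", "cy" (the principal point, pixels), "rvec" (rotation vector, rad) and "tvec" (3), from world to camera coordinates, as OpenCV has them. Camera axes: x right, y down, z forward; pixel columns grow to the right and rows downward; lengths in m; the calibration is good to about 2 mm. A picture is of the moment at which its call begins. calibration takes no time and is no camera call.
- workorder.job_done(): hands the job in; it is judged then, once.
The state is a dict: "time": time; "q": joint angles; "qd": joint speeds; "joint_efforts": joint torques, N m; "ee_pos": TCP position; "tcp_rot": TCP orientation; "wrist_force": force on the tool from outside, world axes, zero at the start; "torque": the same for the moment, N m; "opening": finger opening in m; "grasp_force": force on a finger pad.
Only numpy, scipy, OpenCV 4.12 (cv2) and the standard library are available. Lean on these libraries where they do the work, as an engineer would, in place of code of your own. Each camera call takes 0.05 s, during which the arm holds its last target. There are 200 camera calls.

TASK

Take the lid out of the wooden rack and lay it flat on the bare table, handle up. Let go, lift it again by its handle, level, and set it squarely on the seal of the grey box, lugs inside the rim, while all four clips still stand open; then flip the four side clips down over the lid, pressing each against the springy seal until it lies flat and holds the lid down, and leave the timer and the cup of black glass where they are.

Things in the scene. Friction and masses are not known exactly. Their poses are not given: they have to be found in the camera images.
- box: Grey open storage box, fixed, 110 mm (its x) by 150 mm (its y) by 70 mm high, walls 4 mm, two shallow cups inside. Origin: centre of its underside, z up. A white hinged clip at the middle of each side; hinge lines 60 mm above the table, 64 mm from the box centre along x (front, back clips) or 84 mm along y (left, right clips).
- lid: Loose white lid, about 120 g. Plate 116 mm (its x) by 156 mm (its y), 8 mm thick; four corner lugs reach 8 mm below it and drop inside the box rim with 2.5 mm play. Origin: lid centre, level with the lugs' lower ends; z out of the top (handle) face; plate at z 8 to 16 mm. Lying on the table its origin is at table height; resting loose on the box 66 mm above the box origin, clipped down 62. Fits either way round.
- lid_handle (a point): Centre of the upright fin handle on the lid's top: 12 mm thick along lid x, 56 mm long along lid y, standing 26 mm above the plate. This point is 29 mm above the lid origin along lid z; its axes are the lid's.
- lid_edge (a point): Middle of the lid's long edge that is uppermost at the start, on the plate's mid-thickness (lid x -58 mm, z 12 mm). At the start the lid stands upright in the rack, handle side away from the robot, this edge about 126 mm above the table, leaning up to 0.15 rad either way. No lugs within 40 mm of this point: the plate can be pinched here.
- seal (a point): Centre of the black rubber seal round the box rim, level with its upper face: 74 mm above the box origin when free (it springs up 4 mm), 70 mm when pressed down. Pressing it down takes 2.5 N at first, 4 N at the end; the lid rests on it and must be pressed down by the clips as they close (up to 15 N on a clip arm).
- rack: Wooden lid rack, fixed: base 70 by 110 by 10 mm, with a slot 11 mm wide along its y between two pairs of fences 30 mm tall and 22 mm wide, 23 mm either side of the centre; the lid's lower edge stands in it on the base, handle facing the rack's +x. Origin: centre of its underside, z up.
- clip_front (a joint): Clip on the box's -x side: white L, 40 mm wide; seen closed, a leg rises 23 mm from the hinge and an arm 4 mm thick reaches 26 mm inward over the lid. 0 = flat down on the lid, 1.75 = open (leg out level, arm standing 84 mm above the table, tip 23 mm outside the hinge); starts 1.3 to 1.75. Stiff friction hinge: needs 0.12 N m (5 N on the arm's end) to turn and stays where it is left.
- clip_front_tab (a point): Point on the ribbed outer face of the front clip's arm, 6 mm short of its tip: faces outward when open; when down it faces up, 83 mm above the table. Its y axis runs along the hinge.
- clip_back (a joint): Clip on the box's +x side: white L, 40 mm wide; seen closed, a leg rises 23 mm from the hinge and an arm 4 mm thick reaches 26 mm inward over the lid. 0 = flat down on the lid, 1.75 = open (leg out level, arm standing 84 mm above the table, tip 23 mm outside the hinge); starts 1.3 to 1.75. Stiff friction hinge: needs 0.12 N m (5 N on the arm's end) to turn and stays where it is left.
- clip_back_tab (a point): Point on the ribbed outer face of the back clip's arm, 6 mm short of its tip: faces outward when open; when down it faces up, 83 mm above the table. Its y axis runs along the hinge.
- clip_left (a joint): Clip on the box's +y side: white L, 40 mm wide; seen closed, a leg rises 23 mm from the hinge and an arm 4 mm thick reaches 26 mm inward over the lid. 0 = flat down on the lid, 1.75 = open (leg out level, arm standing 84 mm above the table, tip 23 mm outside the hinge); starts 1.3 to 1.75. Stiff friction hinge: needs 0.12 N m (5 N on the arm's end) to turn and stays where it is left.
- clip_left_tab (a point): Point on the ribbed outer face of the left clip's arm, 6 mm short of its tip: faces outward when open; when down it faces up, 83 mm above the table. Its y axis runs along the hinge.
- clip_right (a joint): Clip on the box's -y side: white L, 40 mm wide; seen closed, a leg rises 23 mm from the hinge and an arm 4 mm thick reaches 26 mm inward over the lid. 0 = flat down on the lid, 1.75 = open (leg out level, arm standing 84 mm above the table, tip 23 mm outside the hinge); starts 1.3 to 1.75. Stiff friction hinge: needs 0.12 N m (5 N on the arm's end) to turn and stays where it is left.
- clip_right_tab (a point): Point on the ribbed outer face of the right clip's arm, 6 mm short of its tip: faces outward when open; when down it faces up, 83 mm above the table. Its y axis runs along the hinge.
- kitchen_timer: Bystander: round kitchen timer, 69 mm across, 43 mm high; origin at the centre of its underside.
- cup_jet: Bystander: shallow clear cup of black glass bits, 71 mm across, 26 mm high; origin at the centre of its underside.
Mind the look-alikes: they are no part of the job. There is more than one size of the lid; the job needs the larger.

How it is judged:
By the outcome, as a careful person would: the job done as asked, in the order asked, and still so for the second after the job is handed in, with the robot touching nothing.
It also fails if it takes over 72 s, if anything falls off the work surface, if the arm or the gripper's body presses on something with over 40 N, if the wrist force passes 120 N, or if a joint passes its speed limit or range.

## Working session

There is one attempt and no reset: what is moved stays moved. The work goes in short steps, Python scripts to look and compute and a tool call to move; the robot and the scene stay as the last step left them, time stands still between calls to the robot, and variables do not carry over. Pictures are saved under pics/ and viewed, at most 10 in all, crops included, and the job is handed in when it is done.

Besides the shell and the picture viewer there is one more tool, called after ">>>" by a JSON object that holds its "method" and its "body". play_rows: Moves the arm, as the interface text tells. Its arguments: {"type":"object","properties":{"increments":{"type":"array"},"grip_force":{"type":"number"}},"required":["increments"]}

```bash
mkdir -p pics; cat > h.py <<'E'
import numpy as np, cv2
from scipy.spatial.transform import Rotation as R
from workcell import telemetry, camera, calibration, workorder
def cal(n):
    c=calibration(n); f=192/np.tan(np.radians(c["vertical_fov"])/2)
    return f,c["cx"],c["cy"],cv2.Rodrigues(np.array(c["rvec"],float))[0],np.array(c["tvec"],float).ravel()
def shot(n,fn=None):
    p,d=camera(n); np.savez(f'{n}.npz',p=p,d=d)
    if fn: cv2.imwrite('pics/'+fn,p[:,:,::-1])
    return p,d
def cloud(n,d):
    f,cx,cy,Rm,t=cal(n); v,u=np.mgrid[:384,:512]
    c=np.stack([(u-cx)/f*d,(v-cy)/f*d,d],-1)
    return (c-t)@Rm     # world
def ray(n,u,v,z):
    f,cx,cy,Rm,t=cal(n); o=-Rm.T@t; r=Rm.T@np.array([(u-cx)/f,(v-cy)/f,1]); return o+r*(z-o[2])/r[2]
def proj(n,P):
    f,cx,cy,Rm,t=cal(n); c=np.atleast_2d(P)@Rm.T+t; return c[:,:2]/c[:,2:]*f+[cx,cy]
E
python3 - <<'E'
from h import *
a,d1=shot('top');b,d2=shot('side')
cv2.imwrite('pics/a.png',cv2.resize(a[:,:,::-1],(800,600)));cv2.imwrite('pics/b.png',cv2.resize(b[:,:,::-1],(800,600)))
for n in('top','side'):
    f,cx,cy,Rm,t=cal(n);print(n,f,cx,cy,-Rm.T@t,Rm.tolist(),calibration(n).keys())
print(telemetry.get_obs())
E
```

```text
top 466.7522199669988 248.8497858040542 183.18889690958454 [ 0.50989061 -0.01387415  1.4592837 ] [[0.009363863513492832, -0.9998578926748727, -0.01401829218784606], [-0.9973660710410199, -0.00833033415418405, -0.0720522440252837], [0.07192522781542007, 0.014656056380990674, -0.9973023421285327]] dict_keys(['vertical_fov', 'cx', 'cy', 'rvec', 'tvec'])
side 424.93686022329024 254.8982830530088 192.49530913775624 [ 0.19450043 -0.99715033  0.5657421 ] [[0.9273032281072102, -0.3741640197939897, 0.010488538198907271], [-0.13923685211414727, -0.3708145522156262, -0.9182100341852444], [0.34745046000155205, 0.8499987377383142, -0.3959549515891705]] dict_keys(['vertical_fov', 'cx', 'cy', 'rvec', 'tvec'])
{'time': 0.1, 'q': array([7.23084521e+01, 5.00810627e+00, 1.00411017e+01, 9.50994603e+01,
       8.86004520e-04, 9.00017542e+01]), 'qd': array([-0.00834952, -0.07893323,  0.13307052,  0.00740248, -0.11368028,
       -0.02290669]), 'joint_efforts': array([-1.62740803e-04, -5.21562195e+01,  4.65654302e+01,  1.59068685e-02,
       -3.23143837e-06, -1.23993769e-05]), 'ee_pos': array([0.16708532, 0.52382779, 0.24967132]), 'tcp_rot': array([-1.79933535e+02, -8.83969002e-04,  1.62306697e+02]), 'wrist_force': array([0.41897583, 0.85209327, 0.23880511]), 'torque': array([-0.00642545,  0.02895769, -0.04428016]), 'grasp_force': 0.0, 'opening': 0.08570588156271118}
```

View pics/a.png

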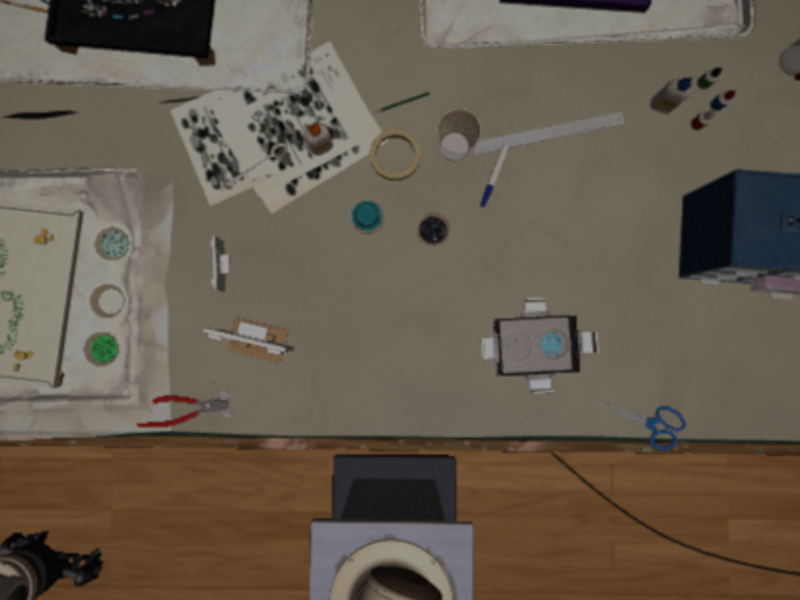

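View pics/b.png

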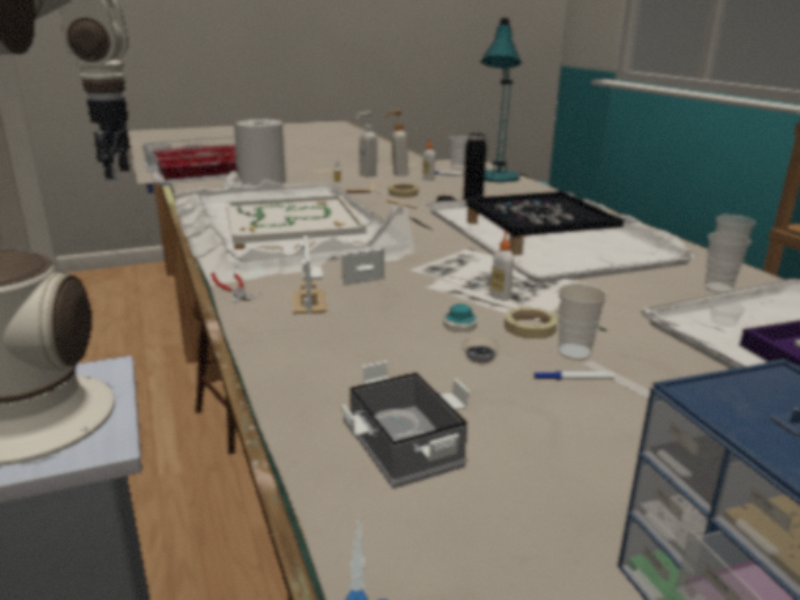

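The top view shows the large white lid upright in the wooden rack at px (248,340). A smaller look-alike lid stands by itself at (219,263). The grey box with four open clips is at (537,345), the teal timer at (367,216) and the black-glass cup at (433,229). The lid in the rack is the one meant: it stands in the rack, and its edge is about 157 mm long against about 90 mm for the other. Next I measure it and make an enlarged crop.

```bash
python3 - <<'E'
from h import *
Z=np.load('top.npz');p,d=Z['p'],Z['d'];W=cloud('top',d)
np.set_printoptions(precision=4,suppress=True)
def box(u0,u1,v0,v1):
    m=np.zeros((384,512),bool);m[v0:v1,u0:u1]=1;return m&(d>0)
m=box(125,195,190,240)
white=(p.min(-1)>130)
# lid: high pts
e=m&(W[...,2]>0.11)
P=W[e];print('edge',len(P),P.mean(0),P[:,2].max(),P.min(0),P.max(0))
def rect(P):
    (c,s,a)=cv2.minAreaRect((P[:,:2]*1000).astype(np.float32));return np.round(c,1),np.round(s,1),round(a,2)
print(rect(P))
for lo,hi in((.05,.09),(.09,.11),(.02,.035),(.005,.015)):
    Q=W[m&(W[...,2]>lo)&(W[...,2]<hi)];print(lo,hi,len(Q),rect(Q))
m=box(300,390,180,256)
for lo,hi in((.055,.1),(.066,.08),(.08,.1)):
    mm=m&(W[...,2]>lo)&(W[...,2]<hi);Q=W[mm];print('box',lo,hi,len(Q),rect(Q),Q[:,2].max())
mm=m&(W[...,2]>.064)&(W[...,2]<.08)&(p.max(-1)<90)
print('dark',mm.sum(),rect(W[mm]),np.median(W[mm][:,2]))
n,l,st,c=cv2.connectedComponentsWithStats((m&(W[...,2]>.035)&(p.min(-1)>120)).astype(np.uint8))
for i in range(1,n):
    if st[i,4]>15:
        Q=W[l==i];print('clip',c[i],st[i,4],Q.mean(0),Q[:,2].max(),Q.min(0),Q.max(0))
for n_,b in(('timer',box(222,248,125,152)),('cup',box(264,290,134,160))):
    Q=W[b&(W[...,2]>.012)];print(n_,rect(Q),Q[:,2].max())
c1=cv2.resize(p[190:242,120:200,::-1],(480,312),interpolation=cv2.INTER_CUBIC)
c2=cv2.resize(p[184:256,300:390,::-1],(390,312),interpolation=cv2.INTER_CUBIC)
cv2.imwrite('pics/c.png',cv2.resize(np.hstack([c1,c2]),(800,287)))
E
```

```text
edge 216 [0.5046 0.2708 0.1218] 0.1308325225310977 [0.4816 0.1949 0.1104] [0.5265 0.3466 0.1308]
(array([502.5, 271.4]), array([154.6,  16.2]), 77.03)
0.05 0.09 194 (array([521. , 266.9]), array([155. ,  29.4]), 74.98)
0.09 0.11 20 (array([506. , 269.7]), array([152.7,  13.9]), 74.4)
0.02 0.035 30 (array([506.1, 265.2]), array([143.7,  30. ]), 79.3)
0.005 0.015 487 (array([514.9, 283.6]), array([152.4, 213.6]), 0.58)
box 0.055 0.1 930 (array([ 500.7, -275.5]), array([179.7, 178.4]), 48.69) 0.08998436437162668
box 0.066 0.08 309 (array([ 500.8, -275.4]), array([178.2, 179.6]), 46.21) 0.0799656636491887
box 0.08 0.1 66 (array([ 500.4, -275.2]), array([188.3, 162.1]), 55.08) 0.08998436437162668
dark 277 (array([ 503.1, -291.4]), array([170.7, 181.1]), 4.15) 0.07240717276697159
clip [341.75   196.2917] 72 [ 0.5739 -0.2717  0.0596] 0.06486440582076076 [ 0.5654 -0.2906  0.0516] [ 0.5811 -0.2543  0.0649]
clip [375.3117 219.0519] 77 [ 0.5069 -0.3707  0.0611] 0.06823006875484339 [ 0.4892 -0.38    0.0533] [ 0.525  -0.3605  0.0682]
clip [311.767  222.5631] 103 [ 0.4947 -0.1817  0.0633] 0.08679796066302603 [ 0.4754 -0.1947  0.0524] [ 0.5143 -0.1678  0.0868]
clip [345.4762 245.2857] 84 [ 0.4284 -0.2818  0.0605] 0.07000817621530747 [ 0.4201 -0.3022  0.0533] [ 0.4387 -0.2626  0.07  ]
timer (array([754. ,  53.6]), array([64.7, 67. ]), 53.56) 0.04891033059791369
cup (array([729.2, -77.4]), array([69.3, 65.3]), 0.06) 0.031418818335979155
```

View pics/c.png

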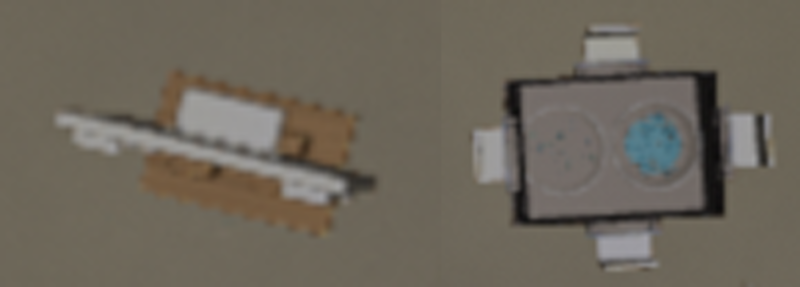

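The crop confirms the large lid in the rack, with its handle on the far side and lugs facing the robot. The box's four clips all stand open. Now for the lean of the lid and the first move.

```bash
cat >> h.py <<'E'
def tgt(pos,Rt,ref=None):
    """shift (mm) and turn (deg) in tool axes from current pose"""
    o=telemetry.get_obs(); p0=np.array(o['ee_pos']); R0=R.from_euler('xyz',o['tcp_rot'],degrees=True)
    s=R0.inv().apply(np.array(pos)-p0)*1000; r=(R0.inv()*Rt).as_rotvec(degrees=True)
    print('shift',np.round(s,1),'turn',np.round(r,2),'t',o['time']); return s,r
def tool(yaw_y,tilt=0.0):
    """tool z down, tool y along heading yaw_y (deg), then pitched forward by tilt (deg) toward +heading"""
    h=np.radians(yaw_y); y=np.array([np.cos(h),np.sin(h),0]); z=np.array([0,0,-1.]); x=np.cross(y,z)
    b=R.from_matrix(np.stack([x,y,z],1)); return R.from_rotvec(-np.radians(tilt)*np.array([-np.sin(h),np.cos(h),0]))*b
E
python3 - <<'E'
from h import *
np.set_printoptions(precision=4,suppress=True)
Z=np.load('top.npz');p,d=Z['p'],Z['d'];W=cloud('top',d)
hsv=cv2.cvtColor(p,cv2.COLOR_RGB2HSV)
m=np.zeros((384,512),bool);m[195:242,135:200]=1
br=m&(hsv[...,1]>90)&(hsv[...,0]<25)
uv=np.argwhere(br)[:,::-1]
print(br.sum(),np.median(W[br][:,2]))
low=br&(W[...,2]<.025)
Q=np.array([ray('top',u,v,.010)[:2] for v,u in np.argwhere(low)])*1000
r=cv2.minAreaRect(Q.astype(np.float32));print('rack',r)
# lid edge: ray white px ridge on z=.126
e=m|False;e[190:242,120:200]=1
e&=(W[...,2]>.118)&(p.min(-1)>110)
P=W[e];y=P[:,1];k=np.polyfit(y,P[:,0],1);print('edge line x=',k,'yaw',-np.degrees(np.arctan(k[0])),y.min(),y.max(),P[:,2].mean(), 'resid',(P[:,0]-np.polyval(k,y)).std())
Z=np.load('side.npz');p2,d2=Z['p'],Z['d'];W2=cloud('side',d2)
m2=(W2[...,2]>.02)&(W2[...,2]<.14)&(abs(W2[...,0]-.505)<.08)&(abs(W2[...,1]-.27)<.1)&(d2>0)&(p2.min(-1)>100)
P=W2[m2];print(len(P))
for lo in np.arange(.03,.13,.02):
    q=P[(P[:,2]>lo)&(P[:,2]<lo+.02)]
    yw=np.radians(-14);q2=(q[:,0]-.505)*np.cos(yw)+(q[:,1]-.27)*np.sin(yw)
    if len(q):print(round(lo,3),len(q),np.median(q2),q2.min(),q2.max(), np.median(q[:,1]))
E
```

```text
395 0.00963084155060004
rack ((505.926513671875, 268.6187744140625), (109.27111053466797, 68.89839172363281), 76.65789794921875)
edge line x= [0.1408 0.4682] yaw -8.016076673872357 -0.013874146813960686 0.3466003853035899 0.14273818487487056 resid 0.006898522437754067
250
0.03 47 -0.005734271193467821 -0.014703441244014829 0.01551629664339647 0.25310892766965815
0.05 19 0.005022105771495625 -0.0037346792468067446 0.028285503508034632 0.2397655098243251
0.07 74 0.013375625643617429 -0.003291162271230657 0.029915079227592508 0.24978586056624877
0.09 28 -0.0023636837210502058 -0.011253799726153013 0.006281279921521266 0.20572213119363925
0.11 71 -0.0007126909740514717 -0.010631311567006986 0.00518506132296249 0.2382654305844435
```

```bash
python3 - <<'E'
from h import *
np.set_printoptions(precision=4,suppress=True)
c=np.array([.506,.2686]);yw=np.radians(-13.3);ex=np.array([np.cos(yw),np.sin(yw)]);ey=np.array([-ex[1],ex[0]])
for n in('top','side'):
    Z=np.load(n+'.npz');p,d=Z['p'],Z['d'];W=cloud(n,d);w=(W[...,:2]-c);a=w@ex;b=w@ey
    m=(d>0)&(abs(a)<.05)&(abs(b)<.085)&(W[...,2]>.02)&(W[...,2]<.15)
    for lo,hi in((.05,.09),(.09,.115),(.115,.135)):
        for s in((-.08,-.035),(-.035,.035),(.035,.08)):
            k=m&(W[...,2]>lo)&(W[...,2]<hi)&(b>s[0])&(b<s[1])
            if k.sum():print(n,lo,s,k.sum(),'a med %.4f min %.4f max %.4f'%(np.median(a[k]),a[k].min(),a[k].max()),'b',b[k].min(),b[k].max(),'z',np.median(W[k][:,2]))
# px on top edge via ray at z=.126 mid
tgt([.505,.27,.22],tool(-13.3))
tgt([.505,.27,.22],tool(166.7))
E
```

```text
top 0.05 (-0.08, -0.035) 16 a med 0.0040 min -0.0020 max 0.0042 b -0.07537607489444288 -0.03726512663405176 z 0.07008414480346359
top 0.05 (-0.035, 0.035) 168 a med 0.0161 min 0.0035 max 0.0292 b -0.027767231036791986 0.032455302697211516 z 0.07325013120121836
top 0.05 (0.035, 0.08) 10 a med 0.0036 min 0.0027 max 0.0046 b 0.03504322901010704 0.07968511498883153 z 0.07323470674361825
top 0.09 (-0.08, -0.035) 22 a med -0.0065 min -0.0119 max 0.0042 b -0.0753595591851601 -0.036357675787167545 z 0.11122484039702618
top 0.09 (-0.035, 0.035) 13 a med 0.0038 min 0.0034 max 0.0042 b -0.03355895623708783 0.02652134835395053 z 0.10625929779313761
top 0.09 (0.035, 0.08) 14 a med -0.0029 min -0.0125 max 0.0037 b 0.037812154932443096 0.07734218142026501 z 0.1122469044523646
top 0.115 (-0.08, -0.035) 53 a med -0.0009 min -0.0104 max 0.0042 b -0.07452844403577265 -0.036552070118563006 z 0.12353337138611173
top 0.115 (-0.035, 0.035) 73 a med -0.0001 min -0.0046 max 0.0036 b -0.0340429138894003 0.033892567838351456 z 0.12442189831642853
top 0.115 (0.035, 0.08) 61 a med -0.0019 min -0.0117 max 0.0037 
[... 405 characters left out ...]
0474129741824 -0.06088862486971971 z 0.10478300531663333
side 0.09 (0.035, 0.08) 8 a med -0.0082 min -0.0116 max -0.0049 b 0.04897787623385593 0.07642571662516805 z 0.10574195754571183
side 0.115 (-0.08, -0.035) 27 a med -0.0029 min -0.0100 max 0.0031 b -0.07715380558008267 -0.035958142661574974 z 0.12447401987757609
side 0.115 (-0.035, 0.035) 17 a med 0.0002 min -0.0047 max 0.0039 b -0.0343133746511844 0.03278199842516948 z 0.12671838468158997
side 0.115 (0.035, 0.08) 17 a med -0.0038 min -0.0111 max 0.0028 b 0.03650564721585261 0.07715365958850436 z 0.12507365510384116
shift [-399.1 -139.1   29.8] turn [-0.05  0.05 85.61] t 0.1
shift [-399.1 -139.1   29.8] turn [ -0.05  -0.06 -94.39] t 0.1
```

>>> {"method": "play_rows", "body": {"increments": [[[-399,-139,30],[0,0,85.6],0],[[-399,-139,30],[0,0,85.6],0],[[-399,-139,30],[0,0,85.6],0],[[-399,-139,30],[0,0,85.6],0],[[-399,-139,30],[0,0,85.6],0],[[-399,-139,30],[0,0,85.6],0],[[-399,-139,30],[0,0,85.6],0],[[-399,-139,30],[0,0,85.6],0],[[-399,-139,30],[0,0,85.6],0],[[-399,-139,30],[0,0,85.6],0],[[-399,-139,30],[0,0,85.6],0],[[-399,-139,30],[0,0,85.6],0],[[-399,-139,30],[0,0,85.6],0]], "grip_force": 40}}

```text
time: 1.4
ee_pos: [0.5046, 0.2708, 0.2203]
tcp_rot: [-180.0, -0.0, 77.0]
wrist_force: [0.1, 0.6, 1.0]
opening: 0.0855
grasp_force: 0.0
```

```bash
python3 - <<'E'
from h import *
o=telemetry.get_obs();print(o['q'],o['ee_pos'],o['wrist_force'])
tgt([.506,.2696,.114],tool(-13.3))
E
```

```text
[2.82156521e+01 7.58197611e+00 9.58493818e+00 9.20030673e+01
 2.85479364e-03 1.31263774e+02] [0.50459861 0.27075594 0.22033771] [0.05082159 0.55780493 0.95249294]
shift [ -0.8   1.6 106.3] turn [-0.   -0.    0.25] t 1.4
```

Descend, close on the edge, then lift gently.

>>> {"method": "play_rows", "body": {"increments": [[[-1,1.5,40],[0,0,0.2],0],[[-1,1.5,80],[0,0,0.2],0],[[-1,1.5,106],[0,0,0.2],0],[[-1,1.5,106],[0,0,0.2],0],[[-1,1.5,106],[0,0,0.2],1],[[-1,1.5,106],[0,0,0.2],1],[[-1,1.5,106],[0,0,0.2],1],[[-1,1.5,106],[0,0,0.2],1],[[-1,1.5,106],[0,0,0.2],1],[[-1,1.5,106],[0,0,0.2],1],[[-1,1.5,106],[0,0,0.2],1],[[-1,1.5,106],[0,0,0.2],1]], "grip_force": 40}}

```text
time: 2.6
ee_pos: [0.5065, 0.2691, 0.1149]
tcp_rot: [180.0, -0.0, 76.5]
wrist_force: [-1.3, -1.0, 5.5]
opening: 0.0072
grasp_force: 40.1
```

>>> {"method": "play_rows", "body": {"increments": [[[0,0,-15],[0,0,0],1],[[0,0,-40],[0,0,0],1],[[0,0,-75],[0,0,0],1],[[0,0,-115],[0,0,0],1],[[0,0,-155],[0,0,0],1],[[0,0,-170],[0,0,0],1],[[0,0,-170],[0,0,0],1]]}}

```text
time: 3.3
ee_pos: [0.5069, 0.2692, 0.2875]
tcp_rot: [179.8, -0.2, 76.5]
wrist_force: [0.0, -0.3, -1.8]
opening: 0.0076
grasp_force: 39.2
```

```bash
python3 - <<'E'
from h import *
o=telemetry.get_obs();print(o['q'],o['ee_pos'],o['wrist_force'],o['opening'])
tgt([.50,.0,.284],tool(0))
tgt([.50,.0,.284],tool(0,30))
E
```

```text
[ 2.79796672e+01  9.14937956e+00  1.88575063e+01  9.94503362e+01
 -5.31519119e-03  1.31473841e+02] [0.5068562  0.2692416  0.28752713] [ 0.03423576 -0.2571679  -1.83087799] 0.007604919105993184
shift [-263.4   56.1    3. ] turn [  0.22  -0.14 -13.49] t 3.3
shift [-263.4   56.1    3. ] turn [-29.64   3.39 -13.22] t 3.3
```

>>> {"method": "play_rows", "body": {"increments": [[[-263,56,0],[-29.6,3.4,-13.2],1],[[-263,56,0],[-29.6,3.4,-13.2],1],[[-263,56,0],[-29.6,3.4,-13.2],1],[[-263,56,0],[-29.6,3.4,-13.2],1],[[-263,56,0],[-29.6,3.4,-13.2],1],[[-263,56,0],[-29.6,3.4,-13.2],1],[[-263,56,0],[-29.6,3.4,-13.2],1],[[-263,56,0],[-29.6,3.4,-13.2],1],[[-263,56,0],[-29.6,3.4,-13.2],1]]}}

```text
time: 4.2
ee_pos: [0.4993, 0.0007, 0.2833]
tcp_rot: [150.4, 0.1, 90.0]
wrist_force: [0.3, 0.7, -0.9]
opening: 0.0073
grasp_force: 39.6
```

```bash
python3 - <<'E'
from h import *
o=telemetry.get_obs();print(o['q'],o['ee_pos'],o['wrist_force'],o['opening'])
for a in (60,65,70):
  tgt([.50,.0,.20],tool(0,a))
E
```

```text
[  0.16512031 -30.07543754 -21.12112913  69.31223577  -0.15126325
  90.08845104] [0.49925534 0.00073655 0.28334593] [ 0.32484196  0.70069582 -0.89135227] 0.0072635611242524
shift [ -0.6 -40.6  72.8] turn [-30.36   0.05   0.07] t 4.2
shift [ -0.6 -40.6  72.8] turn [-35.36   0.05   0.07] t 4.2
shift [ -0.6 -40.6  72.8] turn [-40.36   0.05   0.08] t 4.2
```

```bash
cat > kin.py <<'E'
import numpy as np
from scipy.optimize import fsolve
D=[(4.98,10.08,90,.55,.25),(7.58,9.585,90,.5726,.2203),(9.15,18.86,90,.5739,.2875),(-30.08,-21.12,60.36,.4993,.2833)]
A=[];b=[]
for q2,q3,p,r,z in D:
    s,f,p=map(np.radians,(q2,q2-q3,p))
    # unknowns a,h,L1c,L1s,L2c,L2s,L3 
    A.append([1,0,np.sin(s),np.cos(f),np.cos(p)]);b.append(r)
    A.append([0,1,np.cos(s),-np.sin(f),-np.sin(p)]);b.append(z)
x,res,rk,sv=np.linalg.lstsq(np.array(A),np.array(b),rcond=None)
if __name__=='__main__':
    np.set_printoptions(precision=4,suppress=True);print(x,rk,sv,np.array(A)@x-b)
    a,h,L1,L2,L3=x
    for P in(.50,.54,.58,.62):
      for tilt in(55,60,65,70):
        p=np.radians(90-tilt);zt=.05
        f=lambda q:[a+L1*np.sin(q[0])+L2*np.cos(q[0]-q[1])+L3*np.cos(p)-P,h+L1*np.cos(q[0])-L2*np.sin(q[0]-q[1])-L3*np.sin(p)-zt]
        s,i,ok,_=fsolve(f,[-.3,-.6],full_output=1);q=np.degrees(s);print(P,tilt,ok,q,'q4',90-tilt-q[0]+q[1],'wrist z',zt+L3*np.sin(p),'r',P-L3*np.cos(p))
E
python3 kin.py
```

```text
[-0.0038  0.1901  0.4176  0.5199  0.4022] 5 [3.4372 2.8289 0.4193 0.0765 0.0374] [ 0.0004  0.0002 -0.0017 -0.0002  0.0012  0.0004  0.0001 -0.0004]
0.5 55 1 [-47.909  -69.2669] q4 13.642148236287142 wrist z 0.2806801521504334 r 0.17055460051139076
0.5 60 1 [-50.6127 -73.716 ] q4 6.896733014918908 wrist z 0.2510892860400302 r 0.1517031397209166
0.5 65 1 [-51.5832 -77.7929] q4 -1.2096985421853503 wrist z 0.21996800904183178 r 0.13550242834456055
0.5 70 1 [-48.4601 -80.9766] q4 -12.516547879666717 wrist z 0.18755317286533507 r 0.12207576357815353
0.54 55 1 [-35.3274 -64.0843] q4 6.2431233035145794 wrist z 0.2806801521504334 r 0.2105546005113908
0.54 60 1 [-35.7333 -68.0568] q4 -2.3234990132616247 wrist z 0.2510892860400302 r 0.19170313972091663
0.54 65 1 [-33.9373 -71.4498] q4 -12.512452606428326 wrist z 0.21996800904183178 r 0.1755024283445606
0.54 70 1 [-28.7145 -73.8947] q4 -25.180154829503607 wrist z 0.18755317286533507 r 0.16207576357815356
0.58 55 1 [-25.4687 -58.9   ] q4 1.5687252468256077 wrist z 0.2806801521504334 r 0.2505546005113907
0.58 60 1 [-24.9453 -62.6051] q4 -7.6598753056232525 wrist z 0.2510892860400302 r 0.23170313972091655
0.58 65 1 [-22.4733 -65.69  ] q4 -18.216698748135293 wrist z 0.21996800904183178 r 0.21550242834456051
0.58 70 1 [-17.4369 -67.8977] q4 -30.46077139322462 wrist z 0.18755317286533507 r 0.2020757635781535
0.62 55 1 [-17.3499 -53.6806] q4 -1.330717957954299 wrist z 0.2806801521504334 r 0.29055460051139076
0.62 60 1 [-16.4553 -57.2236] q4 -10.768359950466063 wrist z 0.2510892860400302 r 0.2717031397209166
0.62 65 1 [-13.9018 -60.1406] q4 -21.238760927676296 wrist z 0.21996800904183178 r 0.25550242834456055
0.62 70 1 [ -9.3562 -62.2398] q4 -32.883657672701176 wrist z 0.18755317286533507 r 0.24207576357815352
```

```bash
python3 - <<'E'
from h import *
from kin import *
a_,h_,L1,L2,L3=x
for P,tilt,zt in((.62,72,.2),(.62,72,.12),(.62,72,.042),(.56,50,.25)):
    p=np.radians(90-tilt)
    f=lambda q:[a_+L1*np.sin(q[0])+L2*np.cos(q[0]-q[1])+L3*np.cos(p)-P,h_+L1*np.cos(q[0])-L2*np.sin(q[0]-q[1])-L3*np.sin(p)-zt]
    s,i,ok,_=fsolve(f,[-.3,-.6],full_output=1);q=np.degrees(s);print(P,tilt,zt,ok,q,'q4',90-tilt-q[0]+q[1])
az=np.radians(15);u=np.array([np.cos(az),np.sin(az)])
tgt([*(u*.62),.13],tool(15,72))
E
```

```text
0.62 72 0.2 1 [-33.98308901 -58.05952075] q4 -6.076431735471907
0.62 72 0.12 1 [-22.35005119 -62.04201084] q4 -21.69195965417199
0.62 72 0.042 1 [ -4.93197863 -62.71517254] q4 -39.783193908253864
0.56 50 0.25 1 [-39.25021761 -39.80008138] q4 39.450136224511326
shift [159.9  10.9 182.4] turn [-42.12  11.94  -9.62] t 4.2
```

>>> {"method": "play_rows", "body": {"increments": [[[160,11,182],[-42.1,11.9,-9.6],1],[[160,11,182],[-42.1,11.9,-9.6],1],[[160,11,182],[-42.1,11.9,-9.6],1],[[160,11,182],[-42.1,11.9,-9.6],1],[[160,11,182],[-42.1,11.9,-9.6],1],[[160,11,182],[-42.1,11.9,-9.6],1],[[160,11,182],[-42.1,11.9,-9.6],1],[[160,11,182],[-42.1,11.9,-9.6],1],[[160,11,182],[-42.1,11.9,-9.6],1],[[160,11,182],[-42.1,11.9,-9.6],1],[[160,11,182],[-42.1,11.9,-9.6],1],[[160,11,182],[-42.1,11.9,-9.6],1]]}}

```text
time: 5.4
ee_pos: [0.5991, 0.1597, 0.1317]
tcp_rot: [107.9, 0.0, 104.9]
wrist_force: [-0.6, -0.2, -1.4]
opening: 0.0073
grasp_force: 41.1
```

```bash
python3 - <<'E'
from h import *
o=telemetry.get_obs();print(o['q'],o['ee_pos'],o['tcp_rot'],o['wrist_force'],o['opening'])
a,_=shot('top');b,_=shot('side')
cv2.imwrite('pics/d.png',np.hstack([cv2.resize(a[90:290,100:380,::-1],(420,300)),cv2.resize(b[60:310,60:360,::-1],(360,300))]))
az=np.radians(15);u=np.array([np.cos(az),np.sin(az)])
for z in (.05,.044,.041):tgt([*(u*.62),z],tool(15,72))
E
```

```text
[ 1.49436492e+01 -3.18017054e+01 -6.56332609e+01 -1.58827026e+01
 -4.42503195e-02  8.99772650e+01] [0.59908568 0.15968056 0.13173599] [1.07948851e+02 3.52650466e-02 1.04908559e+02] [-0.60196764 -0.15915424 -1.38347677] 0.0072896475670002825
shift [  0.9 -77.8  25.1] turn [0.07 0.1  0.01] t 5.5
shift [  0.9 -83.5  27. ] turn [0.07 0.1  0.01] t 5.5
shift [  0.9 -86.3  27.9] turn [0.07 0.1  0.01] t 5.5
```

View pics/d.png

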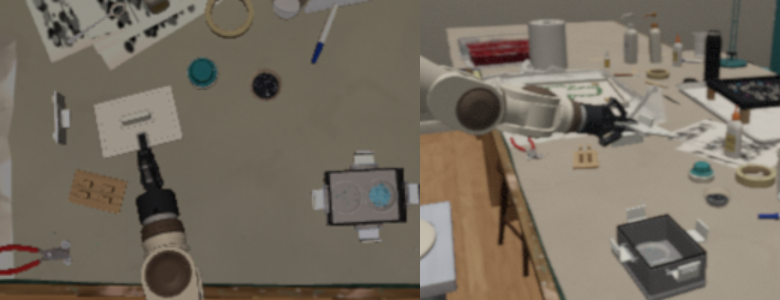

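```bash
python3 - <<'E'
from h import *
az=np.radians(15);u=np.array([np.cos(az),np.sin(az)])
tgt([*(u*.65),.13],tool(15,72))
for z in (.055,.044,.041):tgt([*(u*.65),z],tool(15,72))
E
```

```text
shift [ 0.9  7.6 29. ] turn [0.07 0.1  0.01] t 5.5
shift [  1.  -63.8  52.1] turn [0.07 0.1  0.01] t 5.5
shift [  1.  -74.2  55.5] turn [0.07 0.1  0.01] t 5.5
shift [  1.  -77.1  56.4] turn [0.07 0.1  0.01] t 5.5
```

>>> {"method": "play_rows", "body": {"increments": [[[1,7.5,29],[0,0,0],1],[[1,-20,38],[0,0,0],1],[[1,-45,46],[0,0,0],1],[[1,-64,52],[0,0,0],1],[[1,-70,54],[0,0,0],1],[[1,-74,55.5],[0,0,0],1],[[1,-75,56],[0,0,0],1],[[1,-76,56.2],[0,0,0],1],[[1,-77,56.4],[0,0,0],1]]}}

```text
time: 6.4
ee_pos: [0.6284, 0.1686, 0.0423]
tcp_rot: [107.8, 0.0, 104.9]
wrist_force: [0.3, 0.3, -0.4]
opening: 0.0074
grasp_force: 41.1
```

```bash
python3 - <<'E'
from h import *
o=telemetry.get_obs();print(o['q'],o['ee_pos'],o['tcp_rot'],o['wrist_force'],o['torque'])
E
```

```text
[ 15.08662672  -8.6476544  -64.20174845 -37.73211613  -0.16310272
  90.00891249] [0.62843325 0.16862271 0.04233313] [1.07821908e+02 4.14344361e-02 1.04928623e+02] [ 0.26646752  0.33970756 -0.41051264] [-0.28262349  1.04139659  0.0260963 ]
```

```bash
cat > kin2.py <<'E'
import numpy as np
from scipy.optimize import fsolve
D=[(5.008,10.041,90,.5498,.2497),(7.582,9.585,90,.5726,.2203),(9.149,18.858,90,.5739,.2875),(-30.075,-21.121,60.36,.4993,.2833),(-31.80,-65.633,17.95,.6200,.1317),(-8.648,-64.202,17.82,.6506,.0423)]
A=[];b=[]
for q2,q3,p,r,z in D:
    s,f,p=map(np.radians,(q2,q2-q3,p)); S,C=np.sin,np.cos
    A.append([1,0,S(s),C(s),C(f),-S(f),C(p)]);b.append(r)
    A.append([0,1,C(s),-S(s),-S(f),-C(f),-S(p)]);b.append(z)
x=np.linalg.lstsq(np.array(A),np.array(b),rcond=None)[0]
def ik(r,z,tilt):
    p=np.radians(90-tilt);S,C=np.sin,np.cos
    def f(q):
        s,g=q[0],q[0]-q[1]
        return np.array([[1,0,S(s),C(s),C(g),-S(g),C(p)],[0,1,C(s),-S(s),-S(g),-C(g),-S(p)]])@x-[r,z]
    s,i,ok,_=fsolve(f,[-.3,-1],full_output=1);q=np.degrees(s);return ok,q.round(1),round(90-tilt-q[0]+q[1],1)
if __name__=='__main__':
    np.set_printoptions(precision=4,suppress=True);print(x,np.array(A)@x-b)
    for a in((.65,.042,72),(.67,.042,72),(.665,.042,72),(.655,.047,72),(.64,.06,65),(.63,.06,65),(.62,.065,60),(.6,.08,55),(.59,.10,50),(.6,.15,40)):print(a,ik(*a))
E
python3 kin2.py
```

```text
[-0.0076  0.1634  0.428  -0.0008  0.5264 -0.0326  0.4189] [ 0.0006 -0.0002  0.0004 -0.0005 -0.0009  0.0005 -0.0001  0.0001  0.
 -0.0001 -0.      0.0002]
(0.65, 0.042, 72) (1, array([ -8.8, -64.2]), np.float64(-37.4))
(0.67, 0.042, 72) (1, array([ -5.6, -61.5]), np.float64(-37.9))
(0.665, 0.042, 72) (1, array([ -6.4, -62.2]), np.float64(-37.8))
(0.655, 0.047, 72) (1, array([ -9.1, -63.5]), np.float64(-36.5))
(0.64, 0.06, 65) (1, array([-19.5, -61.7]), np.float64(-17.2))
(0.63, 0.06, 65) (1, array([-21.6, -63. ]), np.float64(-16.5))
(0.62, 0.065, 60) (1, array([-25.5, -60.5]), np.float64(-4.9))
(0.6, 0.08, 55) (1, array([-30.6, -57.8]), np.float64(7.9))
(0.59, 0.1, 50) (1, array([-31.9, -52.7]), np.float64(19.1))
(0.6, 0.15, 40) (1, array([-25.2, -37.4]), np.float64(37.8))
```

```bash
python3 - <<'E'
from h import *
from kin2 import ik
az=np.radians(15);u=np.array([np.cos(az),np.sin(az)])
for r,z,t in((.635,.047,68),(.622,.054,62),(.61,.063,57),(.597,.075,52),(.58,.10,45),(.57,.16,25)):
    print(r,z,t,ik(r,z,t));tgt([*(u*r),z],tool(15,t))
E
```

```text
0.635 0.047 68 (1, array([-16.4, -64.5]), np.float64(-26.1))
shift [ -0.2  -0.4 -16.3] turn [4.18 0.08 0.01] t 6.4
0.622 0.054 62 (1, array([-23.3, -62.2]), np.float64(-10.9))
shift [ -0.3   2.3 -30.9] turn [1.018e+01 8.000e-02 1.000e-02] t 6.4
0.61 0.063 57 (1, array([-27.3, -59.4]), np.float64(0.9))
shift [ -0.3   7.2 -45. ] turn [1.518e+01 8.000e-02 1.000e-02] t 6.4
0.597 0.075 52 (1, array([-29.7, -55.7]), np.float64(12.0))
shift [ -0.3  14.7 -61.1] turn [20.18  0.08  0.  ] t 6.4
0.58 0.1 45 (1, array([-30.6, -49. ]), np.float64(26.6))
shift [ -0.4  33.3 -84.9] turn [27.18  0.08 -0.  ] t 6.4
0.57 0.16 25 (1, array([-17. , -24.1]), np.float64(57.9))
shift [  -0.4   87.3 -112.8] turn [ 4.718e+01  8.000e-02 -2.000e-02] t 6.4
```

>>> {"method": "play_rows", "body": {"increments": [[[0,0,0],[0,0,0],0.65],[[0,0,0],[0,0,0],0.65],[[0,0,0],[0,0,0],0.65],[[0,0,0],[0,0,0],0.65],[[0,0,-8],[2,0,0],0.65],[[0,0,-16],[4,0,0],0.65],[[0,1,-24],[7,0,0],0.65],[[0,2,-31],[10,0,0],0.65],[[0,5,-38],[12.5,0,0],0.65],[[0,7,-45],[15,0,0],0.65],[[0,11,-53],[17.5,0,0],0.65],[[0,15,-61],[20,0,0],0.65],[[0,24,-73],[23.5,0,0],0.5],[[0,33,-85],[27,0,0],0.3],[[0,60,-99],[35,0,0],0],[[0,87,-113],[43,0,0],0],[[0,87,-113],[47,0,0],0]]}}

```text
time: 8.1
ee_pos: [0.5518, 0.1483, 0.1649]
tcp_rot: [154.7, 0.0, 104.9]
wrist_force: [0.6, -0.3, 0.5]
opening: 0.0854
grasp_force: 0.0
```

```bash
python3 - <<'E'
from h import *
o=telemetry.get_obs();print(o['q'],o['ee_pos'],o['tcp_rot'],o['wrist_force'])
a,d=shot('top')
cv2.imwrite('pics/e.png',cv2.resize(a[90:290,100:380,::-1],(700,500),interpolation=cv2.INTER_CUBIC))
W=cloud('top',d)
E
```

```text
[ 15.09408874 -17.05183367 -23.86307     57.91481166  -0.10754362
  90.13087279] [0.55182337 0.14831518 0.16492424] [1.54725866e+02 4.13732197e-02 1.04929828e+02] [ 0.60324574 -0.31577614  0.53979911]
```

View pics/e.png

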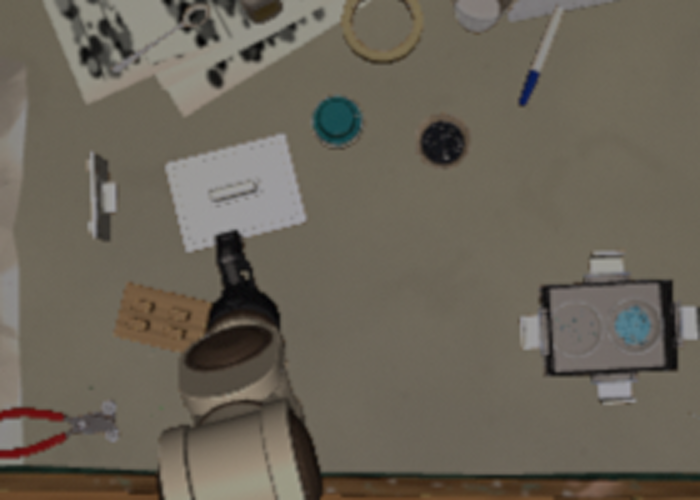

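The lid lies flat with its handle up at crop px (235,190), clear of the timer and the small lid. Next I measure the plate and handle.

```bash
cat >> h.py <<'E'
def lidmeas(p,zt,region,thr=105):
    """min-area rect of white plate cast on plane zt"""
    m=np.zeros((384,512),np.uint8);u0,u1,v0,v1=region
    m[v0:v1,u0:u1]=(p[v0:v1,u0:u1].min(-1)>thr)
    n,l,st,c=cv2.connectedComponentsWithStats(m);i=1+np.argmax(st[1:,4])
    cs,_=cv2.findContours((l==i).astype(np.uint8),0,2);q=max(cs,key=cv2.contourArea)[:,0,:]
    Q=np.array([ray('top',a,b,zt)[:2] for a,b in q])*1000
    return cv2.minAreaRect(Q.astype(np.float32)),st[i]
E
python3 - <<'E'
from h import *
Z=np.load('top.npz');p,d=Z['p'],Z['d'];W=cloud('top',d)
print(p[150,180],p[165,200],p[200,250])
for t in(100,110,120):print(lidmeas(p,.016,(160,228,140,195),t))
m=np.zeros((384,512),bool);m[140:195,160:228]=1
k=m&(W[...,2]>.033)&(W[...,2]<.05)
Q=np.array([ray('top',u,v,.042)[:2] for v,u in np.argwhere(k)])*1000
print('handle',len(Q),Q.mean(0),cv2.minAreaRect(Q.astype(np.float32)),np.median(W[k][:,2]), 'plate z',np.median(W[m&(W[...,2]>.01)&(W[...,2]<.022)][:,2]))
E
```

```text
[107 101  87] [136 134 136] [108 102  89]
(((665.0233764648438, 179.16531372070312), (117.30792236328125, 157.36181640625), 14.89177417755127), array([ 166,  143,   57,   48, 1841], dtype=int32))
(((664.7546997070312, 179.33438110351562), (116.62420654296875, 156.32403564453125), 14.871871948242188), array([ 166,  143,   57,   48, 1808], dtype=int32))
(((663.71826171875, 179.66265869140625), (114.1490249633789, 155.18650817871094), 15.165743827819824), array([ 166,  144,   56,   47, 1728], dtype=int32))
handle 70 [663.23696556 179.2927128 ] ((663.0055541992188, 179.67799377441406), (11.955979347229004, 54.822906494140625), 14.567469596862793) 0.040414656958830536 plate z 0.01576285527697766
```

```bash
python3 - <<'E'
from h import *
tgt([.664,.1793,.11],tool(14.9))
tgt([.664,.1793,.039],tool(14.9))
E
```

```text
shift [ 1.  82.1 97.4] turn [24.99  0.03  0.04] t 8.15
shift [  1.1  52.2 161.8] turn [24.99  0.03  0.04] t 8.15
```

>>> {"method": "play_rows", "body": {"increments": [[[1,82,97],[25,0,0],0.3],[[1,82,97],[25,0,0],0.3],[[1,82,97],[25,0,0],0.3],[[1,82,97],[25,0,0],0.3],[[1,82,97],[25,0,0],0.3],[[1,67,130],[25,0,0],0.3],[[1,57,151],[25,0,0],0.3],[[1,52.5,161],[25,0,0],0.3],[[1,52.5,161],[25,0,0],0.3]]}}

```text
time: 9.05
ee_pos: [0.6606, 0.1783, 0.0332]
tcp_rot: [-180.0, 0.0, 104.9]
wrist_force: [-0.5, 0.1, 0.5]
opening: 0.0597
grasp_force: 0.0
```

```bash
python3 - <<'E'
from h import *
print(telemetry.get_obs()['wrist_force'])
tgt([.664,.1793,.039],tool(14.9))
E
```

```text
[-0.45271722  0.09114709  0.50678864]
shift [ 0.1  3.5 -5.8] turn [-0.04  0.04  0.03] t 9.05
```

>>> {"method": "play_rows", "body": {"increments": [[[0,3.5,-5.5],[0,0,0],0.3],[[0,3.5,-5.5],[0,0,0],1],[[0,3.5,-5.5],[0,0,0],1],[[0,3.5,-5.5],[0,0,0],1],[[0,3.5,-5.5],[0,0,0],1],[[0,3.5,-5.5],[0,0,0],1],[[0,3.5,-5.5],[0,0,0],1],[[0,3.5,-5.5],[0,0,0],1]], "grip_force": 50}}

```text
time: 9.85
ee_pos: [0.6652, 0.1795, 0.0411]
tcp_rot: [179.9, 0.0, 104.9]
wrist_force: [-0.1, -1.2, 6.0]
opening: 0.0106
grasp_force: 49.6
```

```bash
python3 - <<'E'
from h import *
o=telemetry.get_obs();print(o['wrist_force'],o['ee_pos'],o['q'])
tgt([.664,.1793,.039],tool(14.9))
E
```

```text
[-0.10151969 -1.22642573  5.96009946] [0.66520132 0.17947314 0.04112347] [ 1.51156384e+01  2.47521171e+01  1.07967939e+01  7.59188648e+01
 -4.29912435e-02  9.01845026e+01]
shift [ 0.1 -1.2  2.1] turn [0.13 0.04 0.03] t 9.85
```

>>> {"method": "play_rows", "body": {"increments": [[[0,0,-10],[0,0,0],1],[[0,0,-25],[0,0,0],1],[[0,0,-50],[0,0,0],1],[[0,0,-85],[0,0,0],1],[[0,0,-120],[0,0,0],1],[[0,0,-150],[0,0,0],1],[[0,0,-160],[0,0,0],1],[[0,0,-160],[0,0,0],1]]}}

```text
time: 10.65
ee_pos: [0.6653, 0.1797, 0.2022]
tcp_rot: [179.8, 0.0, 104.9]
wrist_force: [-0.5, -0.4, -1.0]
opening: 0.011
grasp_force: 48.9
```

```bash
python3 - <<'E'
from h import *
o=telemetry.get_obs();print(o['wrist_force'],o['ee_pos'],o['q'])
tgt([.501,-.2765,.20],tool(3.8))
E
```

```text
[-0.52171761 -0.41725613 -1.02332696] [0.66527938 0.1796614  0.20215789] [ 1.51284409e+01  2.41785392e+01  2.78456764e+01  9.34412331e+01
 -4.13954108e-02  9.01940568e+01]
shift [-398.4 -276.3    1.4] turn [ 0.23  0.02 11.13] t 10.65
```

>>> {"method": "play_rows", "body": {"increments": [[[-40,-28,0],[0.2,0,1],1],[[-80,-55,0],[0.2,0,2],1],[[-120,-83,0],[0.2,0,3.5],1],[[-160,-110,0],[0.2,0,4.5],1],[[-200,-138,0],[0.2,0,5.5],1],[[-240,-166,0],[0.2,0,6.5],1],[[-280,-194,0],[0.2,0,8],1],[[-320,-222,0],[0.2,0,9],1],[[-360,-249,0],[0.2,0,10],1],[[-390,-270,0],[0.2,0,11],1],[[-398,-276,1],[0.2,0,11.1],1],[[-398,-276,15],[0.2,0,11.1],1],[[-398,-276,31],[0.2,0,11.1],1],[[-398,-276,31],[0.2,0,11.1],1],[[-398,-276,31],[0.2,0,11.1],1]]}}

```text
time: 12.15
ee_pos: [0.5006, -0.2748, 0.1682]
tcp_rot: [-179.8, -0.0, 93.9]
wrist_force: [0.2, -0.1, -0.5]
opening: 0.0113
grasp_force: 49.1
```

```bash
python3 - <<'E'
from h import *
o=telemetry.get_obs();print(o['wrist_force'],o['ee_pos'],o['tcp_rot'],o['q'])
a,d=shot('top');b,d2=shot('side');W=cloud('top',d)
z=o['ee_pos'][2]-.0411+.016;print('plate z',z)
cv2.imwrite('pics/f.png',np.hstack([cv2.resize(a[170:266,290:402,::-1],(420,360)),cv2.resize(b[170:320,190:340,::-1],(360,360))]))
m=np.zeros((384,512),bool);m[170:266,290:402]=1
k=m&(abs(W[...,2]-z)<.008)
Q=np.array([ray('top',u,v,z)[:2] for v,u in np.argwhere(k)])*1000
print(k.sum(),cv2.minAreaRect(Q.astype(np.float32)))
for t in(100,115):print(lidmeas(a,z,(290,402,170,266),t))
E
```

```text
[ 0.21209432 -0.14258327 -0.45596756] [ 0.50064161 -0.27479239  0.16818889] [-1.79774777e+02 -2.01600967e-02  9.39277399e+01] [-28.71284882   7.17656054   3.38089177  86.40485865  -0.10450154
  57.35955449]
plate z 0.1430888927815016
1113 ((499.04705810546875, -255.42636108398438), (115.67584991455078, 122.06958770751953), 3.73245906829834)
(((479.67169189453125, -361.2764892578125), (119.43854522705078, 202.1863250732422), 89.19692993164062), array([ 358,  193,   44,   73, 1904], dtype=int32))
(((490.1306457519531, -236.6383056640625), (131.65736389160156, 80.58547973632812), 2.7495460510253906), array([ 320,  201,   31,   48, 1148], dtype=int32))
```

View pics/f.png

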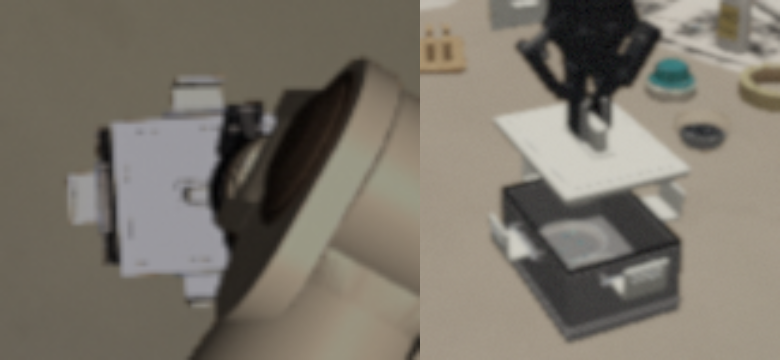

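The lid hangs level above the box. In the left half its outline covers the rim evenly, and the side view shows all four clips open. I'll measure the box rim finely from the unobstructed first pictures.

```bash
python3 - <<'E'
from h import *
np.set_printoptions(precision=1,suppress=True)
# unobstructed picture of first look was pics/a.png (resized); earlier e.png crop; use a.png scaled back
a=cv2.resize(cv2.imread('pics/a.png'),(512,384),interpolation=cv2.INTER_AREA)[:,:,::-1]
b=cv2.resize(cv2.imread('pics/b.png'),(512,384),interpolation=cv2.INTER_AREA)[:,:,::-1]
c=np.array([.501,-.2765]);yw=np.radians(3.8);ex=np.array([np.cos(yw),np.sin(yw)]);ey=np.array([-ex[1],ex[0]])
def prof(img,n,fixed,along,z,rng):
    # sample brightness along axis, averaged over band
    g=img.mean(-1).astype(np.float32);out=[]
    for s in rng:
        P=[np.r_[c+(ex*s+ey*t if along=='x' else ex*t+ey*s),z] for t in fixed]
        uv=proj(n,np.array(P)).astype(np.float32)
        out.append(cv2.remap(g,uv[:,0].reshape(1,-1),uv[:,1].reshape(1,-1),cv2.INTER_LINEAR).mean())
    return np.array(out)
r=np.arange(.040,.072,.002);r2=np.arange(.060,.092,.002)
bx=np.r_[np.linspace(-.060,-.030,16),np.linspace(.030,.060,16)];by=np.r_[np.linspace(-.045,-.028,10),np.linspace(.028,.045,10)]
for n,im in(('top',a),('side',b)):
    print(n,'x s',r*1000);print(' +x',prof(im,n,bx,'x',.074,r));print(' -x',prof(im,n,bx,'x',.074,-r))
    print(n,'y s',r2*1000);print(' +y',prof(im,n,by,'y',.074,r2));print(' -y',prof(im,n,by,'y',.074,-r2))
E
```

```text
top x s [40. 42. 44. 46. 48. 50. 52. 54. 56. 58. 60. 62. 64. 66. 68. 70.]
 +x [105.3 105.3 105.1 102.7  92.3  75.7  62.   66.4  81.5  94.   99.4 101.2
 101.6 101.6 101.6 101.7]
 -x [106.  104.8  99.1  85.4  64.7  47.2  52.9  71.   89.6  97.9 100.6 100.7
 100.8 100.8 100.7 100.6]
top y s [60. 62. 64. 66. 68. 70. 72. 74. 76. 78. 80. 82. 84. 86. 88. 90.]
 +y [109.9 109.8 109.5 107.5  98.1  79.6  52.2  35.6  29.5  33.   47.8  66.2
  84.5  95.8 101.4 102.8]
 -y [ 52.2  34.   22.9  19.4  18.2  20.9  32.7  56.8  81.2  94.9  99.1 100.3
 100.2 100.2 100.1 100.1]
side x s [40. 42. 44. 46. 48. 50. 52. 54. 56. 58. 60. 62. 64. 66. 68. 70.]
 +x [ 54.3  55.3  57.4  59.4  60.1  62.5  73.7  95.2 118.4 135.7 145.2 149.1
 150.1 149.7 148.7 146.8]
 -x [ 93.1  92.9  92.1  89.6  83.   71.   57.6  50.7  52.9  58.6  65.1  73.3
  83.2  95.1 107.1 116.3]
side y s [60. 62. 64. 66. 68. 70. 72. 74. 76. 78. 80. 82. 84. 86. 88. 90.]
 +y [ 62.   61.7  60.3  58.3  58.5  64.5  76.4  92.1 108.3 122.1 131.7 138.
 141.2 142.9 143.8 144.1]
 -y [95.8 97.3 95.8 90.7 82.  70.  57.2 48.  47.8 53.4 60.4 64.2 66.6 69.3
 73.7 78.6]
```

```bash
python3 - <<'E'
from h import *
np.set_printoptions(precision=1,suppress=True)
a=np.load('top.npz')['p'];b=np.load('side.npz')['p']
c=np.array([.501,-.2765]);yw=np.radians(3.9);ex=np.array([np.cos(yw),np.sin(yw)]);ey=np.array([-ex[1],ex[0]])
zt=.1431;zb=zt-.008
def prof(img,n,fixed,along,z,rng):
    g=img.mean(-1).astype(np.float32);out=[]
    for s in rng:
        P=[np.r_[c+(ex*s+ey*t if along=='x' else ex*t+ey*s),z] for t in fixed]
        uv=proj(n,np.array(P)).astype(np.float32)
        out.append(cv2.remap(g,uv[:,0].reshape(1,-1),uv[:,1].reshape(1,-1),cv2.INTER_LINEAR).mean())
    return np.array(out)
r=np.arange(.050,.068,.002);r2=np.arange(.070,.090,.002)
L=np.linspace
print('x',r*1000)
print('top +x',prof(a,'top',L(.045,.07,12),'x',zt,r));print('top -x',prof(a,'top',L(0.03,.07,20),'x',zt,-r))
print('side +x top',prof(b,'side',L(-.065,.0,30),'x',zt,r));print('side -x bot',prof(b,'side',L(-.06,.06,30),'x',zb,-r))
print('y',r2*1000)
print('top +y bot',prof(a,'top',L(-.045,.045,30),'y',zb,r2))
print('side +y top',prof(b,'side',L(-.045,-.02,20),'y',zt,r2));print('side -y bot',prof(b,'side',L(-.045,.045,30),'y',zb,-r2));print('side -y top',prof(b,'side',L(-.045,.045,30),'y',zt,-r2))
E
```

```text
x [50. 52. 54. 56. 58. 60. 62. 64. 66.]
top +x [150.8 153.7 154.4 140.2 120.5 105.6 100.5 100.4 100.5]
top -x [152.3 155.1 150.9 138.  114.5 103.6 104.  104.8 104.9]
side +x top [201.3 200.7 199.  194.2 184.4 171.3 160.4 154.5 152.6]
side -x bot [171.5 145.8 124.2 117.  117.9 119.7 120.6 121.4 122.2]
y [70. 72. 74. 76. 78. 80. 82. 84. 86. 88.]
top +y bot [151.1 153.  155.8 148.8 126.4  79.3  45.2  45.6  59.2  75.4]
side +y top [201.3 200.7 200.  198.3 195.  189.9 182.3 173.2 164.5 157.1]
side -y bot [103.6 100.6  99.6  99.2  98.5  98.2  98.   99.  100.2 101.6]
side -y top [191.8 180.8 163.5 143.1 123.9 111.3 105.8 104.4 104.7 105. ]
```

>>> {"method": "play_rows", "body": {"increments": [[[-1.2,0,10],[-0.2,0,0],1],[[-1.2,0,30],[-0.2,0,0],1],[[-1.2,0,42],[-0.2,0,0],1],[[-1.2,0,46],[-0.2,0,0],1],[[-1.2,0,49],[-0.2,0,0],1],[[-1.2,0,51],[-0.2,0,0],1],[[-1.2,0,53],[-0.2,0,0],1],[[-1.2,0,55],[-0.2,0,0],1],[[-1.2,0,57],[-0.2,0,0],1],[[-1.2,0,57],[-0.2,0,0],1]]}}

```text
time: 13.25
ee_pos: [0.5005, -0.2775, 0.1121]
tcp_rot: [179.9, 0.0, 93.8]
wrist_force: [0.5, -0.1, -2.0]
opening: 0.0109
grasp_force: 49.1
```

>>> {"method": "play_rows", "body": {"increments": [[[0,0,1.5],[0,0,0],1],[[0,0,3],[0,0,0],1],[[0,0,4.5],[0,0,0],1],[[0,0,5.5],[0,0,0],1],[[0,0,5.5],[0,0,0],1]]}}

```text
time: 13.75
ee_pos: [0.5005, -0.2775, 0.1069]
tcp_rot: [179.9, 0.1, 93.8]
wrist_force: [-1.2, 0.3, 1.8]
opening: 0.0111
grasp_force: 49.4
```

```bash
python3 - <<'E'
from h import *
o=telemetry.get_obs();print(o['wrist_force'],o['ee_pos'],o['torque'])
E
```

```text
[-1.1920577   0.30096775  1.81031169] [ 0.50052391 -0.27748974  0.10687127] [ 0.0878226   0.15843328 -0.00247496]
```

>>> {"method": "play_rows", "body": {"increments": [[[0,0,0],[0,0,0],0.6],[[0,0,0],[0,0,0],0.6],[[0,0,0],[0,0,0],0.6],[[0,0,0],[0,0,0],0.6],[[0,0,-30],[0,0,0],0.6],[[0,0,-70],[0,0,0],0.6],[[60,-40,-110],[0,0,0],0.6],[[110,-40,-120],[0,0,0],1],[[160,-40,-130],[0,0,0],1],[[200,-40,-130],[0,0,0],1],[[200,-40,-130],[0,0,0],1]]}}

```text
time: 14.85
ee_pos: [0.4466, -0.0776, 0.2379]
tcp_rot: [179.8, 0.0, 93.9]
wrist_force: [0.2, 0.3, -0.4]
opening: -0.0003
grasp_force: 0.0
```

```bash
python3 - <<'E'
from h import *
np.set_printoptions(precision=4,suppress=True)
o=telemetry.get_obs();print(o['wrist_force'],o['ee_pos'],o['tcp_rot'],o['q'])
a,d=shot('top');b,d2=shot('side');W=cloud('top',d)
cv2.imwrite('pics/g.png',np.hstack([cv2.resize(a[176:261,290:395,::-1],(420,340)),cv2.resize(b[200:325,195:350,::-1],(420,340))]))
c=np.array([.5016,-.2765]);yw=np.radians(3.8);ex=np.array([np.cos(yw),np.sin(yw)]);ey=np.array([-ex[1],ex[0]])
w=W[...,:2]-c;A=w@ex;B=w@ey;pl=(d>0)&(W[...,2]>.072)&(W[...,2]<.095)&(abs(A)<.052)&(abs(B)<.072)&~((abs(A)<.012)&(abs(B)<.034))
X=np.c_[A[pl],B[pl],np.ones(pl.sum())];print('plane',np.linalg.lstsq(X,W[pl][:,2],rcond=None)[0],pl.sum())
print(lidmeas(a,.082,(300,385,185,250),125))
for n,P,im in(('front',(-.064,0),0),('back',(.064,0),0),('left',(0,.084),0),('right',(0,-.084),0)):
    out=np.array(P)/np.hypot(*P)
    for nn,dd in(('top',d),('side',d2)):
        WW=cloud(nn,dd);w=WW[...,:2]-c;loc=np.stack([w@ex,w@ey],-1)-np.array(P)
        o_=loc@out;t=loc@np.array([-out[1],out[0]])
        k=(dd>0)&(abs(t)<.018)&(o_>-.002)&(o_<.05)&(WW[...,2]>.052)&(WW[...,2]<.11)
        zz=WW[k][:,2]
        hi=o_[k][zz>np.percentile(zz,90)] if k.sum() else []
        print(n,nn,k.sum(),'out max %.1f'%(o_[k].max()*1e3),'z max %.1f'%(zz.max()*1e3),'out at top %.1f'%(np.median(hi)*1e3), 't %.1f %.1f'%(t[k].min()*1e3,t[k].max()*1e3))
E
```

```text
[ 0.1932  0.3036 -0.3582] [ 0.4466 -0.0776  0.2379] [179.8171   0.0412  93.9444] [-9.8626 -8.6258 -4.5502 93.8882  0.0037 76.1929]
plane [-0.0037  0.0022  0.0818] 1485
(((501.20599365234375, -286.44671630859375), (113.77210235595703, 173.46519470214844), 3.7429659366607666), array([ 318,  201,   61,   41, 1961], dtype=int32))
front top 122 out max 25.4 z max 88.4 out at top 21.9 t -17.9 17.9
front side 166 out max 25.2 z max 87.8 out at top 22.7 t -17.9 17.9
back top 108 out max 25.7 z max 88.7 out at top 23.0 t -17.9 17.7
back side 131 out max 26.2 z max 85.4 out at top 22.7 t -17.8 17.9
left top 101 out max 26.0 z max 89.1 out at top 24.3 t -16.6 17.2
left side 107 out max 27.6 z max 84.3 out at top 23.9 t -17.9 17.7
right top 129 out max 24.5 z max 91.0 out at top 21.6 t -16.1 17.5
right side 210 out max 26.0 z max 87.0 out at top 22.5 t -17.9 17.7
```

View pics/g.png

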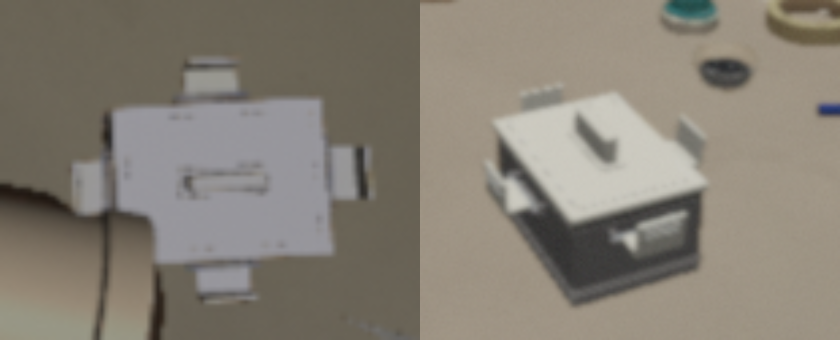

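The lid is seated: its plate top is at 81.8 mm (82 expected) and level, and all four clips stand open. Next I go to the left clip with the fingers shut.

```bash
cat >> h.py <<'E'
C=np.array([.5016,-.2763]);YW=3.8
EX=np.array([np.cos(np.radians(YW)),np.sin(np.radians(YW))]);EY=np.array([-EX[1],EX[0]])
HOV={'left':(EY*.135,YW),'right':(-EY*.135,YW),'front':(-EX*.115,YW+90),'back':(EX*.115,YW+90)}
def hover(n,z=.150):
    v,h=HOV[n];return tgt([*(C+v),z],tool(h))
E
python3 - <<'E'
from h import *
hover('left')
E
```

```text
shift [-66.2  40.9  87.7] turn [0.16 0.06 0.23] t 14.95
```

>>> {"method": "play_rows", "body": {"increments": [[[-33,20,40],[0.2,0,0.2],1],[[-66,41,75],[0.2,0,0.2],1],[[-66,41,88],[0.2,0,0.2],1],[[-66,41,88],[0.2,0,0.2],1],[[-66,41,88],[0.2,0,0.2],1]], "grip_force": 60}}

```text
time: 15.45
ee_pos: [0.4922, -0.1441, 0.149]
tcp_rot: [-179.8, 0.0, 93.6]
wrist_force: [-0.6, -0.6, 0.3]
opening: -0.0001
grasp_force: 0.0
```

```bash
python3 - <<'E'
from h import *
hover('left');print(telemetry.get_obs()['wrist_force'])
E
```

```text
shift [ 2.4  0.6 -1. ] turn [-0.18  0.03 -0.22] t 15.45
[-0.55273732 -0.56122239  0.26983731]
```

>>> {"method": "play_rows", "body": {"increments": [[[2,0,30],[0,0,0],1],[[2,0,55],[0,0,0],1],[[-8,0,55],[0,0,0],1],[[-15,0,54],[0,0,0],1],[[-19,0,52],[0,0,0],1],[[-23,0,48],[0,0,0],1],[[-27,0,45],[0,0,0],1],[[-31,0,43],[0,0,0],1],[[-35,0,41],[0,0,0],1],[[-39,0,40],[0,0,0],1],[[-43,0,40],[0,0,0],1],[[-47,0,40.5],[0,0,0],1],[[-51,0,41.5],[0,0,0],1],[[-54,0,43],[0,0,0],1],[[-59,0,45.5],[0,0,0],1],[[-63,0,47],[0,0,0],1],[[-63,0,48],[0,0,0],1],[[-63,0,48],[0,0,0],1]]}}

```text
time: 17.25
ee_pos: [0.4965, -0.207, 0.1017]
tcp_rot: [-179.9, 0.1, 93.6]
wrist_force: [-1.4, 3.9, 11.7]
opening: -0.0003
grasp_force: 5.8
```

```bash
python3 - <<'E'
from h import *
o=telemetry.get_obs();print(o['wrist_force'],o['ee_pos'],((o['ee_pos'][:2]-C)@EY),o['ee_pos'][2]-.019)
E
```

```text
[-1.44116697  3.91195603 11.65974708] [ 0.49654329 -0.20696168  0.10170865] 0.06952100155713223 0.08270865280292951
```

>>> {"method": "play_rows", "body": {"increments": [[[0,0,1],[0,0,0],1],[[0,0,1.5],[0,0,0],1],[[0,0,1.5],[0,0,0],1]]}}

```text
time: 17.55
ee_pos: [0.4966, -0.207, 0.1016]
tcp_rot: [-180.0, 0.1, 93.6]
wrist_force: [-5.9, 5.3, 21.2]
opening: -0.0003
grasp_force: 10.8
```

>>> {"method": "play_rows", "body": {"increments": [[[0,0,-40],[0,0,0],1],[[-20,0,-80],[0,0,0],1],[[-65,0,-90],[0,0,0],1],[[-110,0,-90],[0,0,0],1],[[-155,0,-90],[0,0,0],1],[[-195,0,-70],[0,0,0],1],[[-204,0,-48],[0,0,0],1],[[-204,0,-48],[0,0,0],1],[[-204,0,-48],[0,0,0],1]]}}

```text
time: 18.45
ee_pos: [0.5088, -0.41, 0.1469]
tcp_rot: [-179.8, -0.0, 93.6]
wrist_force: [0.1, -0.1, -0.2]
opening: 0.0005
grasp_force: 0.0
```

```bash
python3 - <<'E'
from h import *
hover('right');print(telemetry.get_obs()['wrist_force'])
a,d=shot('top');b,d2=shot('side')
for n,dd in(('top',d),('side',d2)):
    W=cloud(n,dd);w=W[...,:2]-C;A=w@EX;B=w@EY
    k=(dd>0)&(abs(A)<.018)&(B>.06)&(B<.083)&(W[...,2]>.06);print(n,k.sum(),np.percentile(W[k][:,2],[10,50,90]).round(4))
    k=(dd>0)&(abs(A)<.018)&(B>.09)&(B<.12)&(W[...,2]>.05);print('outside',k.sum())
E
```

```text
shift [-1.2  1.7 -3.1] turn [-0.24 -0.01 -0.2 ] t 18.45
[ 0.12169852 -0.09675482 -0.22566283]
top 100 [0.0785 0.0818 0.0857]
outside 0
side 81 [0.0821 0.0833 0.0846]
outside 0
```

>>> {"method": "play_rows", "body": {"increments": [[[-1,1.5,30],[0,0,0],1],[[-1,1.5,53],[0,0,0],1],[[9,1.5,53],[0,0,0],1],[[15,1.5,52],[0,0,0],1],[[19,1.5,50],[0,0,0],1],[[23,1.5,46],[0,0,0],1],[[27,1.5,43],[0,0,0],1],[[31,1.5,41],[0,0,0],1],[[35,1.5,39],[0,0,0],1],[[39,1.5,38],[0,0,0],1],[[43,1.5,38],[0,0,0],1],[[47,1.5,38.5],[0,0,0],1],[[51,1.5,39.5],[0,0,0],1],[[54,1.5,41],[0,0,0],1],[[59,1.5,43.5],[0,0,0],1],[[63,1.5,45],[0,0,0],1],[[63,1.5,46.5],[0,0,0],1],[[63,1.5,47],[0,0,0],1],[[63,1.5,47],[0,0,0],1]]}}

```text
time: 20.45
ee_pos: [0.5069, -0.346, 0.1018]
tcp_rot: [-179.9, -0.0, 93.7]
wrist_force: [-3.6, 6.2, 15.3]
opening: -0.0003
grasp_force: 7.5
```

```bash
python3 - <<'E'
from h import *
o=telemetry.get_obs();print(o['wrist_force'],o['ee_pos'],((o['ee_pos'][:2]-C)@EY),o['ee_pos'][2]-.019)
E
```

```text
[-3.59632306  6.15504954 15.25689033] [ 0.50690316 -0.34603858  0.10181138] -0.06993671775454904 0.08281137716473558
```

```bash
python3 - <<'E'
from h import *
hover('front');hover('back')
E
```

```text
shift [  69.7 -115.9  -48. ] turn [-3.000e-02 -8.000e-02 -9.012e+01] t 20.45
shift [ 70.2 114.1 -48.3] turn [-3.000e-02 -8.000e-02 -9.012e+01] t 20.45
```

>>> {"method": "play_rows", "body": {"increments": [[[0,0,-40],[0,0,0],1],[[0,0,-85],[0,0,-8],1],[[10,-20,-90],[0,0,-16],1],[[30,-50,-90],[0,0,-24],1],[[50,-90,-90],[0,0,-32],1],[[70,-116,-90],[0,0,-40],1],[[70,-116,-80],[0,0,-48],1],[[70,-116,-70],[0,0,-56],1],[[70,-116,-60],[0,0,-64],1],[[70,-116,-48],[0,0,-72],1],[[70,-116,-48],[0,0,-80],1],[[70,-116,-48],[0,0,-88],1],[[70,-116,-48],[0,0,-90],1],[[70,-116,-48],[0,0,-90],1]]}}

```text
time: 21.85
ee_pos: [0.3864, -0.284, 0.1478]
tcp_rot: [180.0, -0.2, -176.3]
wrist_force: [-0.2, -0.1, 0.1]
opening: 0.0
grasp_force: 0.0
```

```bash
python3 - <<'E'
from h import *
hover('front');o=telemetry.get_obs();print(o['q'],o['wrist_force'])
E
```

```text
shift [-0.5  0.  -2.2] turn [ 0.05 -0.2  -0.13] t 21.85
[-36.26267039  -5.30605453 -11.50855969  83.98085627  -0.08991805
 -39.92991814] [-0.194886   -0.0813402   0.11544212]
```

Front clip: the same path, inward along tool −x.

>>> {"method": "play_rows", "body": {"increments": [[[0,0,30],[0,0,0],1],[[0,0,54],[0,0,0],1],[[-10,0,54],[0,0,0],1],[[-16,0,53],[0,0,0],1],[[-20,0,51],[0,0,0],1],[[-24,0,47],[0,0,0],1],[[-28,0,44],[0,0,0],1],[[-32,0,42],[0,0,0],1],[[-36,0,40],[0,0,0],1],[[-40,0,39],[0,0,0],1],[[-44,0,39],[0,0,0],1],[[-48,0,39.5],[0,0,0],1],[[-52,0,40.5],[0,0,0],1],[[-55,0,42],[0,0,0],1],[[-60,0,44.5],[0,0,0],1],[[-63,0,46],[0,0,0],1],[[-63,0,47.5],[0,0,0],1],[[-63,0,48],[0,0,0],1],[[-63,0,48],[0,0,0],1]]}}

```text
time: 23.75
ee_pos: [0.4504, -0.2808, 0.1018]
tcp_rot: [-179.9, 0.0, -176.3]
wrist_force: [-2.1, 1.7, 12.3]
opening: -0.0
grasp_force: 5.9
```

```bash
python3 - <<'E'
from h import *
o=telemetry.get_obs();print(o['wrist_force'],o['ee_pos'],((o['ee_pos'][:2]-C)@EX),o['ee_pos'][2]-.019)
hover('back')
E
```

```text
[-2.09605841  1.66984478 12.25872187] [ 0.45043025 -0.2807818   0.10177676] -0.051354274545556154 0.08277675804182412
shift [-166.4    1.4  -48.2] turn [-0.09  0.01 -0.15] t 23.75
```

>>> {"method": "play_rows", "body": {"increments": [[[0,0,1],[0,0,0],1],[[0,0,1],[0,0,0],1],[[0,0,-40],[0,0,0],1],[[0,0,-80],[0,0,0],1],[[-40,1,-90],[0,0,0],1],[[-85,1,-90],[0,0,0],1],[[-130,1,-90],[0,0,0],1],[[-160,1,-75],[0,0,0],1],[[-166,1,-48],[0,0,0],1],[[-166,1,-48],[0,0,0],1],[[-166,1,-48],[0,0,0],1]]}}

```text
time: 24.85
ee_pos: [0.6147, -0.2689, 0.1475]
tcp_rot: [180.0, -0.2, -176.4]
wrist_force: [-0.4, 0.2, 0.7]
opening: 0.0001
grasp_force: 0.0
```

```bash
python3 - <<'E'
from h import *
hover('back');o=telemetry.get_obs();print(o['q'],o['wrist_force'])
E
```

```text
shift [-1.6  0.1 -2.5] turn [ 0.01 -0.23 -0.16] t 24.85
[-23.58639848  21.27075107  17.98930874  86.92278027  -0.09789559
 -27.22855023] [-0.38200406  0.1983649   0.70642271]
```

>>> {"method": "play_rows", "body": {"increments": [[[-1,0,30],[0,0,0],1],[[-1,0,54],[0,0,0],1],[[9,0,54],[0,0,0],1],[[15,0,53],[0,0,0],1],[[19,0,51],[0,0,0],1],[[23,0,47],[0,0,0],1],[[27,0,44],[0,0,0],1],[[31,0,42],[0,0,0],1],[[35,0,40],[0,0,0],1],[[39,0,39],[0,0,0],1],[[43,0,39],[0,0,0],1],[[47,0,39.5],[0,0,0],1],[[51,0,40.5],[0,0,0],1],[[54,0,42],[0,0,0],1],[[59,0,44.5],[0,0,0],1],[[62,0,46],[0,0,0],1],[[62,0,47.5],[0,0,0],1],[[62,0,48.5],[0,0,0],1],[[62,0,48.5],[0,0,0],1]]}}

```text
time: 26.75
ee_pos: [0.5522, -0.2734, 0.1018]
tcp_rot: [-179.9, -0.2, -176.4]
wrist_force: [-7.1, 1.0, 19.4]
opening: -0.0001
grasp_force: 9.9
```

```bash
python3 - <<'E'
from h import *
o=telemetry.get_obs();print(o['wrist_force'],o['ee_pos'],((o['ee_pos'][:2]-C)@EX),o['ee_pos'][2]-.019)
E
```

```text
[-7.13746787  0.97660766 19.38695011] [ 0.55222082 -0.27342974  0.10183321] 0.0506997514368465 0.08283320845296967
```

Back off clear and check all four clips.

>>> {"method": "play_rows", "body": {"increments": [[[0,0,-40],[0,0,0],1],[[0,0,-80],[0,0,0],1],[[0,40,-120],[0,0,0],1],[[0,85,-130],[0,0,0],1],[[0,130,-130],[0,0,0],1],[[0,175,-130],[0,0,0],1],[[0,220,-130],[0,0,0],1],[[0,260,-130],[0,0,0],1],[[0,260,-130],[0,0,0],1],[[0,260,-130],[0,0,0],1]]}}

```text
time: 27.75
ee_pos: [0.5364, -0.0129, 0.2288]
tcp_rot: [-179.9, -0.2, -176.3]
wrist_force: [-0.4, -0.5, -0.4]
opening: 0.0
grasp_force: 0.0
```

```bash
python3 - <<'E'
from h import *
a,d=shot('top');b,d2=shot('side')
cv2.imwrite('pics/h.png',np.hstack([cv2.resize(a[176:261,290:395,::-1],(420,340)),cv2.resize(b[200:325,195:350,::-1],(420,340))])[:,:800])
for nn,dd in(('top',d),('side',d2)):
    W=cloud(nn,dd);w=W[...,:2]-C;A=w@EX;B=w@EY
    for n,s,t,e in(('front',-A,B,.064),('back',A,B,.064),('left',B,A,.084),('right',-B,A,.084)):
        k=(dd>0)&(abs(t)<.017)&(s>e-.024)&(s<e-.002)&(W[...,2]>.06);o=(dd>0)&(abs(t)<.017)&(s>e+.008)&(s<e+.035)&(W[...,2]>.05)
        print(nn,n,k.sum(),np.percentile(W[k][:,2],[10,50,90]).round(4),'outside',o.sum())
    k=(dd>0)&(abs(A)<.03)&(abs(B)>.04)&(abs(B)<.055)&(W[...,2]>.06);print('plate',np.median(W[k][:,2]))
    Q=W[(dd>0)&(abs(W[...,0]-.754)<.06)&(abs(W[...,1]-.0536)<.05)&(W[...,2]>.012)&(W[...,2]<.06)];print('timer',cv2.minAreaRect((Q[:,:2]*1000).astype(np.float32))[0])
    Q=W[(dd>0)&(abs(W[...,0]-.729)<.06)&(abs(W[...,1]+.0774)<.05)&(W[...,2]>.012)&(W[...,2]<.06)];print('cup',cv2.minAreaRect((Q[:,:2]*1000).astype(np.float32))[0])
print(telemetry.get_obs()['wrist_force'])
E
```

```text
top front 83 [0.0783 0.0809 0.0851] outside 0
top back 86 [0.0783 0.0818 0.085 ] outside 0
top left 85 [0.0781 0.0816 0.0854] outside 0
top right 82 [0.0785 0.0823 0.0857] outside 0
plate 0.07835883524906445
timer (753.8396606445312, 53.631629943847656)
cup (729.5537719726562, -77.48301696777344)
side front 101 [0.0777 0.0832 0.0842] outside 0
side back 81 [0.0822 0.0832 0.0843] outside 0
side left 77 [0.0817 0.0834 0.0845] outside 0
side right 109 [0.0823 0.0835 0.0846] outside 0
plate 0.08002950703511576
timer (749.9552001953125, 47.96736145019531)
cup (728.3885498046875, -76.6647720336914)
[ 0.47325318 -0.59055067 -0.48488088]
```

View pics/h.png

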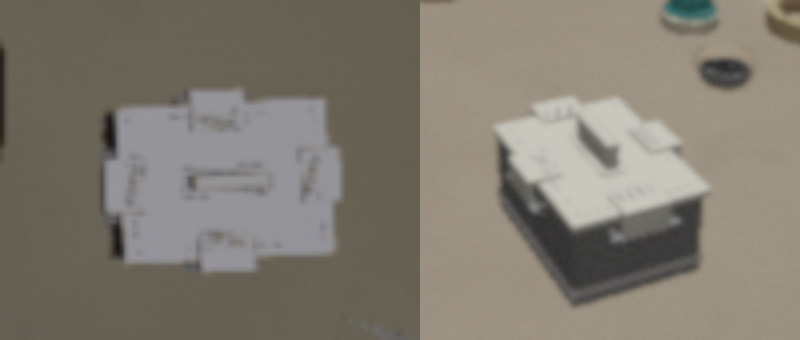

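All four clips lie flat at about 83 mm (crop px 215,110; 320,175; 228,250; 125,185). The plate is down at about 78 mm, and the timer and cup have not moved. The gripper is clear, so I'm handing in.

```bash
python3 -c "
from workcell import workorder
print(workorder.job_done())"
```

```text
the job is handed in; nothing more can be done
None
```

The large lid was laid flat on the table, lifted again by its handle and seated on the box; all four clips are closed flat over it, the timer and cup were not moved, and the job was handed in at about 28 s.

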